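# Fetch the salt from behind the bottles

## Robot

A 6-joint arm with a two-finger parallel gripper is mounted at the origin on the work surface. World frame = base frame: x ahead of the robot, y to its left, z up, the work surface at z = 0. Lengths are in m, angles in rad, forces in N, time in s.
With the tool pointing down it reaches from about 0.325 to 0.9 m from the base axis. Payload 6.1 kg.
Tool frame: the origin (TCP) lies at the very end of the fingers, on their centre line; the grasp point (between the pads) lies 19 mm behind it (hold_point_z is the distance from the TCP to the grasp point, in m); z points along the fingers, y is the line along which they close (so a half turn about z gives the same grasp; the last joint's range is limited). The gripper opens to 87 mm and grips with 3 to 60 N. Pads are 19 mm wide; open, the fingers measure 117 mm over their backs; the gripper's body (75 mm by 190 mm) begins 51 mm behind the grasp point.
Start: joints at [-1.321, 0.22, 1.526, -0, 1.395, -0.126], TCP at [0.229, -0.581, 0.223] pointing down, gripper open.
Joint ranges: [-2.98, 2.98], [-0.91, 2.08], [0.09, 2.57], [-1.24, 4.39], [0.2, 2.65], [-2.68, 2.68]. Speed limits (rad/s): [2.57, 2.57, 3.01, 3.14, 3.14, 3.14].

## Interface

Orientations are given as a unit quaternion [x, y, z, w].
In Python, from rig import read_state, snapshot, camera_model, job_done, hold_point_z gives the robot as it stands.
- The arm moves only by the tool drive_tool, never from a script. Its argument "increments" is a list that holds one entry, the list of rows, each a list of 5 numbers: the opening, from -1 (shut) to 1 (fully open), then the shift along the tool's x, y, z each as a share of 600 mm, from -1 to 1, then the turn about the tool's z as a share of pi/4 rad, from -1 to 1. In form: [[[grip, dx, dy, dz, spin], ...]]. A call has 1 to 5 rows; each row is the pose to reach, as a shift and turn from the pose commanded when the call began, along the tool's axes at that moment; what a row does not reach only later rows make up. A row lasts 1/12 s, in which the tool goes at most 41.7 mm and 7.16 degrees, less where a joint would pass 70% of its speed; a pose out of reach is approached as far as the arm can. A call with a number of a shift or a turn outside -1 to 1 is refused whole. A call with a gripper value outside its range is refused whole. The fingers move at their own pace and stop on an object; the grip force is fixed at half the most. Time passes only in rows, so rows that repeat a pose let the fingers close. It gives the time, the measured TCP pose, the force, the opening and the grip force at its end, in the units of the state.
- read_state(): the state, without advancing time (a new reading comes with each control period).
- snapshot(name): name is "scene" or "top"; returns the picture (384x512x3 uint8, red, green, blue); there is no depth.
- camera_model(name): a dict with "mtx" (3x3 intrinsics, pixels), "dist" ([k1, k2, p1, p2, k3] as OpenCV has them; the pictures are not rectified), "T" (4x4, takes a point from camera to world coordinates). Camera axes: x right, y down, z forward; pixel columns grow to the right and rows downward; lengths in m; the calibration is good to about 2 mm. A picture is of the moment at which its call begins. camera_model takes no time and is no camera call.
- job_done(): hands the job in; it is judged then, once.
The state is a dict: "time": time; "joint_pos": joint angles; "joint_velocities": joint speeds; "joint_efforts": joint torques, N m; "tcp_pos": TCP position; "orientation": TCP orientation; "ft_force": force on the tool from outside, world axes, zero at the start; "torque": the same for the moment, N m; "grip_width": opening from 0.0 (shut) to 1.0 (fully open); "grasp_force": force on a finger pad.
Only numpy, scipy, OpenCV 4.12 (cv2) and the standard library are available. Lean on these libraries where they do the work, as an engineer would, in place of code of your own. Each camera call takes 0.05 s, during which the arm holds its last target. There are 200 camera calls.

## Task

The white salt jar is hemmed in on the wooden tray by the green oil bottle, the amber vinegar bottle and the red pepper mill: first stand all three of these on the blue chopping board, then fetch the salt jar and stand it in the middle of the round cork trivet. Only when the salt is there, take the three from the board and stand each back in the middle of its own square pad on the tray: the oil on green, the vinegar on yellow, the mill on red. Keep everything upright and leave the small blue cup in front of the tray where it is.

Things in the scene. Friction and masses are not known exactly. Their poses are not given: they have to be found in the camera images.
- oil: Dark green oil bottle with a black stopper and a paper band. Round, 135 mm tall, base 46 mm in diameter, with a straight round upper part 30 mm in diameter that is the place to grip (from 90 to 135 mm above the base). Origin: centre of the underside, z up. About 0.25 kg. Starts upright in the middle of its own pad (green).
- vinegar: Amber (orange-brown) vinegar bottle with a pale wooden stopper and a paper band. Round, 135 mm tall, base 46 mm in diameter, with a straight round upper part 30 mm in diameter that is the place to grip (from 90 to 135 mm above the base). Origin: centre of the underside, z up. About 0.25 kg. Starts upright in the middle of its own pad (yellow).
- mill: Red pepper mill with a waist. Round, 135 mm tall, base 46 mm in diameter, with a straight round upper part 30 mm in diameter that is the place to grip (from 92 to 130 mm above the base). Origin: centre of the underside, z up. About 0.25 kg. Starts upright in the middle of its own pad (red).
- salt: Low white round salt jar, closed lid, thin blue line, 52 mm in diameter, 55 mm tall. Origin: centre of the underside, z up. About 0.2 kg. Starts on the tray's bare floor (6 mm up, level with the pads' undersides); the three tall things stand 60 mm (centre to centre) to its left, its right and in front of it, too close for a gripper to come down.
- pad_green: Green square pad, 58 x 58 x 3 mm, fixed on the tray floor. Origin: centre of its underside; x and y axes along the sides of the tray, x to its rear. The three pads swap places from start to start. The wooden tray: fixed, 150 x 200 mm, floor 6 mm thick, rim 16 mm high, two garlic bulbs 36 mm high in its front corners.
- pad_yellow: Yellow square pad, 58 x 58 x 3 mm, fixed on the tray floor. Origin: centre of its underside; x and y axes along the sides of the tray, x to its rear. The three pads swap places from start to start.
- pad_red: Red square pad, 58 x 58 x 3 mm, fixed on the tray floor. Origin: centre of its underside; x and y axes along the sides of the tray, x to its rear. The three pads swap places from start to start.
- trivet: Round cork trivet, 110 mm in diameter, 8 mm thick, fixed, to the left or right of the tray. Origin: centre of its underside. The salt jar goes on its middle.
- board: Blue plastic chopping board, 260 mm along its own x, 130 mm along its own y, 12 mm thick, fixed, empty, on the other side of the tray from the trivet. Origin: centre of its underside. The side area for the three tall things, anywhere on it.
- cup: Small open drinking cup with no handle, plain blue glaze, 64 mm across the rim, 65 mm tall, loose, standing on the worktop in front of (nearer the robot than) the tray. Origin: centre of the underside. Not to be disturbed.
There are look-alikes about, which are no part of the job. There is more than one size of the oil; the one meant has the size given above. What is shaped like the salt but pink is not meant.

How it is judged:
By the outcome, as a careful person would: the job done as asked, in the order asked, and still so for the second after the job is handed in, with the robot touching nothing.
It also fails if it takes over 144 s, if anything falls off the work surface, if the arm or the gripper's body presses on something with over 40 N, if the wrist force passes 120 N, or if a joint passes its speed limit or range.

## Working session

There is one attempt and no reset: what is moved stays moved. The work goes in short steps, Python scripts to look and compute and a tool call to move; the robot and the scene stay as the last step left them, time stands still between calls to the robot, and variables do not carry over. Pictures are saved under pics/ and viewed, at most 14 in all, crops included, and the job is handed in when it is done.

Besides the shell and the picture viewer there is one more tool, called after "Call:" by a JSON object that holds its "name" and its "arguments", one argument or row to a line. drive_tool: Moves the arm, as the interface text tells. Its arguments: {"type":"object","properties":{"increments":{"type":"array","items":{"type":"array","items":{"type":"array","items":{"type":"number"}}}}},"required":["increments"]}

```bash
mkdir -p pics; ls
python3 - <<'E'
from rig import *
import cv2,numpy as np
np.set_printoptions(precision=4,suppress=True)
print(read_state()); print(hold_point_z)
for n in("scene","top"):
    im=snapshot(n); cv2.imwrite(f"pics/{n}0.png",im[:,:,::-1]); np.save(f"pics/{n}0.npy",im)
    c=camera_model(n); print(n,np.array(c["mtx"]),c["dist"],np.array(c["T"]))
E
```

```text
pics
{'time': 0.0, 'joint_pos': array([-1.3211,  0.2212,  1.5276,  0.    ,  1.3947, -0.1261]), 'joint_velocities': array([-0.0012,  0.0004, -0.0001, -0.001 , -0.0004,  0.0003]), 'joint_efforts': array([ -0.0017, -49.4613, -38.7383,   0.0699,   0.0572,  -0.0002]), 'tcp_pos': array([ 0.2292, -0.5808,  0.2214]), 'orientation': array([ 0.9824,  0.1868, -0.    , -0.001 ]), 'ft_force': array([-0.6822, -0.3023, -0.0345]), 'torque': array([ 0.0415, -0.0092,  0.0046]), 'grasp_force': 0.0, 'grip_width': 0.9979746126813535}
0.0187
scene [[408.2678   0.     251.7795]
 [  0.     408.2678 194.0637]
 [  0.       0.       1.    ]] [-0.1023  0.      0.      0.      0.    ] [[ 0.2531  0.5405 -0.8024  1.302 ]
 [ 0.9674 -0.1429  0.2089 -0.182 ]
 [-0.0018 -0.8291 -0.559   0.5721]
 [ 0.      0.      0.      1.    ]]
top [[419.2755   0.     253.8172]
 [  0.     419.2755 184.8578]
 [  0.       0.       1.    ]] [-0.0006  0.      0.      0.      0.    ] [[ 0.0205 -0.9973  0.07    0.4471]
 [-0.9995 -0.0222 -0.0241  0.0154]
 [ 0.0256 -0.0695 -0.9973  0.8423]
 [ 0.      0.      0.      1.    ]]
```

View pics/scene0.png

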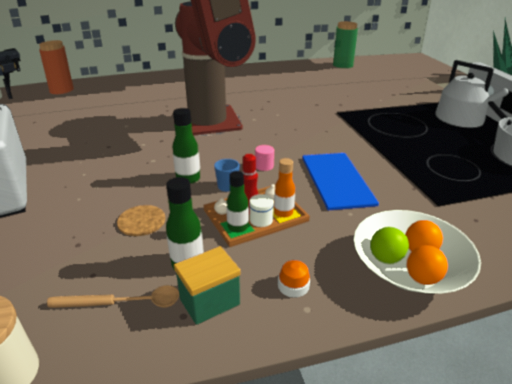

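View pics/top0.png

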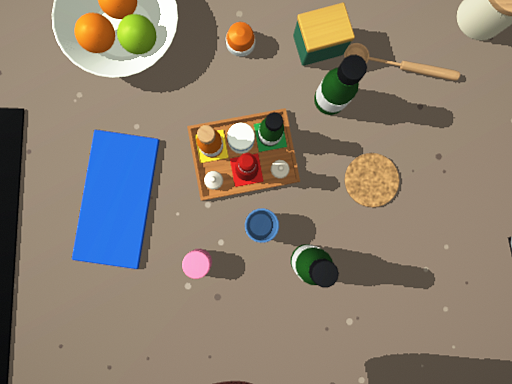

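The top view shows the tray around px (245,155): oil cap (273,123), vinegar cap (207,133), mill (246,163), salt (240,137). The board is at (117,200), the trivet at (372,180) and the cup at (262,225). Two tall look-alike oils stand at about (335,95) and (315,265), and the pink jar is at (196,264). The scene view agrees.

```bash
cat > h.py <<'E'
import cv2,numpy as np
from rig import *
np.set_printoptions(precision=4,suppress=True)
CM={n:camera_model(n) for n in("scene","top")}
def ray(n,uv):
    c=CM[n];T=np.array(c["T"])
    p=cv2.undistortPoints(np.array(uv,float).reshape(-1,1,2),np.array(c["mtx"]),np.array(c["dist"]))[:,0]
    d=np.c_[p,np.ones(len(p))]@T[:3,:3].T
    return T[:3,3],d
def plane(n,uv,z):
    o,d=ray(n,uv);return (o+d*((z-o[2])/d[:,2])[:,None])[:,:2]
def tri(us,ut):
    """Closest point of the two views' rays, and their gap."""
    (o1,d1),(o2,d2)=ray("scene",us),ray("top",ut);d1,d2=d1[0],d2[0]
    s,t=np.linalg.lstsq(np.c_[d1,-d2],o2-o1,rcond=None)[0]
    a,b=o1+s*d1,o2+t*d2;return (a+b)/2,np.linalg.norm(a-b)
def proj(n,P):
    c=CM[n];T=np.linalg.inv(np.array(c["T"]))
    return cv2.projectPoints(np.array(P,float).reshape(-1,1,3),T[:3,:3],T[:3,3],np.array(c["mtx"]),np.array(c["dist"]))[0][:,0]
def blobs(im,hsv_lo,hsv_hi,roi=None,amin=15):
    hsv=cv2.cvtColor(im,cv2.COLOR_RGB2HSV);m=cv2.inRange(hsv,hsv_lo,hsv_hi)
    if roi:
        k=np.zeros_like(m);x0,y0,x1,y1=roi;k[y0:y1,x0:x1]=255;m&=k
    cs,_=cv2.findContours(m,cv2.RETR_EXTERNAL,cv2.CHAIN_APPROX_NONE)
    return sorted([c for c in cs if cv2.contourArea(c)>=amin],key=cv2.contourArea,reverse=True)
def cen(c):
    M=cv2.moments(c);return M["m10"]/M["m00"],M["m01"]/M["m00"]
E
python3 - <<'E'
from h import *
t=np.load("pics/top0.npy");s=np.load("pics/scene0.npy")
def show(l,n,im,lo,hi,roi,z=None,k=3):
    for c in blobs(im,lo,hi,roi)[:k]:
        r=cv2.minAreaRect(c);print(l,n,"A",cv2.contourArea(c),"cen",np.array(cen(c)),"rect",np.round(r[0],1),np.round(r[1],1),round(r[2],1),"" if z is None else plane(n,[r[0]],z))
show("board","top",t,(105,150,60),(125,255,255),(60,110,180,290),.012,1)
c=blobs(t,(105,150,60),(125,255,255),(60,110,180,290))[0]
b=cv2.boxPoints(cv2.minAreaRect(c));print(plane("top",b,.012))
show("trivet","top",t,(8,80,80),(25,255,255),(335,145,410,215),.008,1)
show("board","scene",s,(105,150,60),(125,255,255),(295,145,385,215),.012,1)
show("trivet","scene",s,(8,80,80),(25,255,255),(105,195,175,245),.008,1)
show("cup","top",t,(95,60,40),(125,255,255),(235,200,290,250),.065,1)
show("salt","top",t,(0,0,170),(180,60,255),(222,118,262,158),.061,1)
show("mill","top",t,(0,150,30),(8,255,255),(225,140,270,195),None,3)
show("mill","top",t,(172,150,30),(180,255,255),(225,140,270,195),None,3)
show("black","top",t,(0,0,0),(180,255,35),(250,105,295,145),None,3)
show("wood","top",t,(8,80,140),(16,200,255),(192,115,225,150),None,3)
for n,im,(x0,y0,x1,y1) in(("top",t,(185,50,385,210)),("scene",s,(200,145,320,245))):
    cr=im[y0:y1,x0:x1,::-1];f=4 if n=="top" else 5
    cv2.imwrite(f"pics/c_{n}.png",cv2.resize(cr,None,fx=f,fy=f,interpolation=cv2.INTER_CUBIC)[:600])
E
```

```text
board top A 8550.5 cen [115.5371 199.2087] rect [115.4 199. ] [ 66.9 132.7] 9.5 [[0.4715 0.2666]]
[[0.3535 0.3461]
 [0.6113 0.3162]
 [0.5926 0.1852]
 [0.3346 0.2181]]
trivet top A 2309.5 cen [371.5526 179.7167] rect [371.8 179.8] [54.4 53.7] 45.0 [[ 0.5213 -0.2418]]
board scene A 2595.0 cen [338.563  181.5215] rect [339.9 180.3] [77.  48.5] 63.9 [[0.4948 0.2645]]
trivet scene A 1226.0 cen [140.8855 220.1199] rect [140.5 220. ] [32. 49.] 90.0 [[ 0.5298 -0.2431]]
cup top A 879.0 cen [261.4196 225.0267] rect [261.5 225. ] [34. 33.] 90.0 [[ 0.4277 -0.0191]]
salt top A 529.0 cen [240.3954 135.4071] rect [240.5 135.5] [25. 27.] 90.0 [[0.5945 0.0235]]
mill top A 819.0 cen [246.0173 169.1622] rect [245.8 168.6] [31.4 29.5] 79.2 
black top A 32.5 cen [274.2872 127.8   ] rect [275.  126.3] [ 9.1 16.7] 75.1 
wood top A 114.0 cen [210.8582 124.2354] rect [208.3 125.8] [10.3 32.9] 82.9
```

View pics/c_top.png

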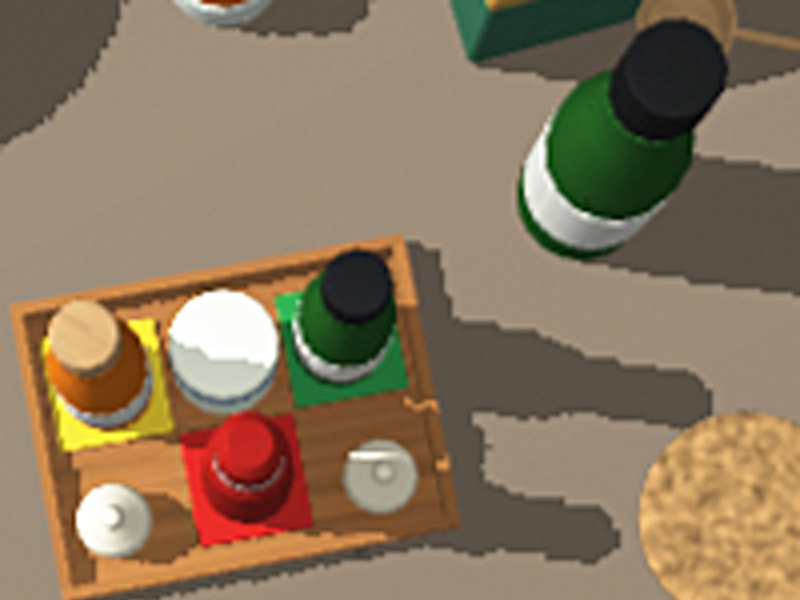

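View pics/c_scene.png

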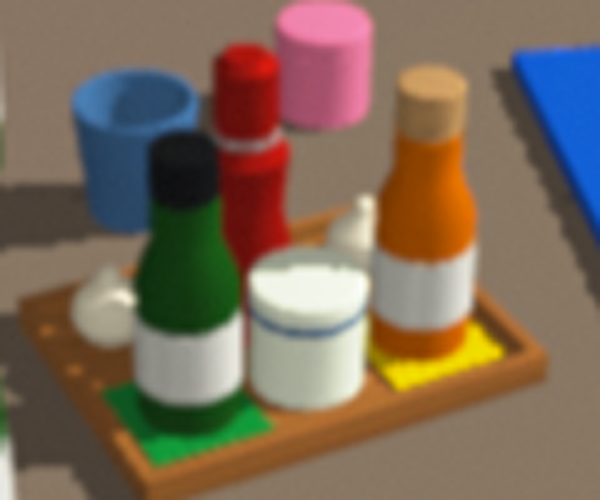

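The crops show the tops: oil cap (274.2,121.5), vinegar (205.8,133.2), mill (246.2,159.8), salt (240,134). In the scene view the same tops are at (237,174.5), (286.3,161), (249.3,156.5) and (261.5,200). The pads are green under the oil, yellow under the vinegar and red under the mill. I'll triangulate these.

Run:
```python
from h import *
o=np.array([185,50])-.375
C=lambda *p:[np.array(q)/4+o for q in p]
t=np.load("pics/top0.npy");s=np.load("pics/scene0.npy")
for n,us,ut in(("oil",(236.6,174.2),C((358,287))[0]),("vin",(286,160.6),C((84,334))[0]),("mill",(249,156.2),C((246,440))[0]),("salt",(261.2,199.6),C((223,340))[0]),("bigrear",(179,183.5),C((672,78))[0]),("bigfront",(182,113.5),(324,272)),("board",(338.56,181.5),(115.4,199))
  ,("trivet",(140.7,220),(371.7,179.8)),("yellowcorner",tuple(np.array((502,352))/5+[199.6,144.6]),C((42,342))[0]),("yellowrear",tuple(np.array((398,387))/5+[199.6,144.6]),C((155,320))[0])):
    print(n,*tri(us,ut))
tr=plane("top",C((10,305),(402,236),(460,525),(68,598)),.016);print("tray",tr,tr.mean(0))
e=(tr[0]-tr[1])+(tr[3]-tr[2]);print("yaw",np.degrees(np.arctan2(-e[0],e[1])),np.linalg.norm(e)/2)
def pad(n,lo,hi,roi):
    hsv=cv2.cvtColor(t,cv2.COLOR_RGB2HSV);m=cv2.inRange(hsv,lo,hi);x0,y0,x1,y1=roi
    ys,xs=np.nonzero(m[y0:y1,x0:x1]);P=np.c_[xs+x0,ys+y0].astype(np.float32);r=cv2.minAreaRect(P)
    print(n,r,plane("top",[r[0]],.009))
pad("green",(55,170,90),(75,255,255),(250,118,292,155))
pad("yellow",(24,170,120),(35,255,255),(190,125,232,165))
pad("red",(0,170,60),(5,255,255),(225,150,270,190))
# board edge corner triangulation
for n,us in(("board corner scene",),()) if 0 else (): pass
c=blobs(s,(105,150,60),(125,255,255),(295,145,385,215))[0]
print(cv2.approxPolyDP(c,5,True)[:,0]); print(cv2.approxPolyDP(blobs(t,(105,150,60),(125,255,255),(60,110,180,290))[0],5,True)[:,0])
```

```text
oil [ 0.6052 -0.0332  0.141 ] 0.0013081791070865322
vin [0.5815 0.0813 0.1434] 8.11622330151471e-05
mill [0.5384 0.0114 0.1411] 0.0016256288626282237
salt [0.596  0.0234 0.0618] 0.0006726120692678943
bigrear [ 0.6834 -0.1546  0.1867] 0.0019754400008665813
bigfront [ 0.3596 -0.1125  0.1827] 0.0008623440439705788
board [ 0.4722  0.2729 -0.0069] 0.000949268190819098
trivet [ 0.5217 -0.2434  0.002 ] 0.00033372144568890363
yellowcorner [0.6031 0.1148 0.0072] 0.00048183929705566725
yellowrear [0.6159 0.0594 0.0074] 0.00138168879173297
tray [[ 0.6197  0.1304]
 [ 0.6598 -0.0643]
 [ 0.5151 -0.0953]
 [ 0.4747  0.0974]] [0.5673 0.0171]
yaw 11.726926955604243 0.19778676236873888
green ((269.7884826660156, 133.94232177734375), (29.61353302001953, 27.064023971557617), 78.69007110595703) [[ 0.609  -0.0348]]
yellow ((211.11599731445312, 145.85888671875), (28.955598831176758, 29.002376556396484), 79.2156982421875) [[0.5819 0.0823]]
red ((245.83016967773438, 168.59434509277344), (30.960474014282227, 29.05615997314453), 79.3803482055664) [[0.5378 0.0118]]
[[303 156]
 [327 209]
 [377 205]
 [344 153]]
[[ 94 130]
 [ 72 258]
 [137 268]
 [158 140]]
```

Call:
{"name": "drive_tool", "arguments": {
  "increments": [
    [[1,0,0,-0.1,0.478],[1,0,0,-0.1,0.478],[1,0,0,-0.1,0.478],[1,0,0,-0.1,0.478],[1,0,0,-0.1,0.478]]
  ]
}}

```text
time: 0.52
tcp_pos: [0.2293, -0.581, 0.2818]
orientation: [1.0, 0.002, -0.0, -0.001]
ft_force: [-0.6, 0.3, -1.3]
grip_width: 1.001
grasp_force: 0.0
```

Call:
{"name": "drive_tool", "arguments": {
  "increments": [
    [[1,0.147,-0.276,0,0],[1,0.147,-0.276,0,0],[1,0.147,-0.276,0,0],[1,0.147,-0.276,0,0],[1,0.147,-0.276,0,0]]
  ]
}}

```text
time: 0.93
tcp_pos: [0.3187, -0.4114, 0.2807]
orientation: [1.0, 0.003, -0.0, -0.002]
ft_force: [0.7, 0.3, 0.5]
grip_width: 1.001
grasp_force: 0.0
```

Call:
{"name": "drive_tool", "arguments": {
  "increments": [
    [[1,0.147,-0.276,0,0],[1,0.147,-0.276,0,0],[1,0.147,-0.276,0,0],[1,0.147,-0.276,0,0],[1,0.147,-0.276,0,0]]
  ]
}}

```text
time: 1.35
tcp_pos: [0.4063, -0.2459, 0.281]
orientation: [1.0, 0.003, -0.001, -0.002]
ft_force: [1.5, -0.5, -0.3]
grip_width: 0.999
grasp_force: 0.0
```

Call:
{"name": "drive_tool", "arguments": {
  "increments": [
    [[1,0.147,-0.276,0,0],[1,0.147,-0.276,0,0],[1,0.147,-0.276,0,0],[1,0.147,-0.276,0,0],[1,0.147,-0.276,0,0]]
  ]
}}

```text
time: 1.77
tcp_pos: [0.4942, -0.0803, 0.281]
orientation: [1.0, 0.004, -0.001, -0.001]
ft_force: [-0.4, 0.0, 0.5]
grip_width: 1.001
grasp_force: 0.0
```

Call:
{"name": "drive_tool", "arguments": {
  "increments": [
    [[1,0.147,-0.276,0,0],[1,0.147,-0.276,0,0],[1,0.147,-0.276,0,0],[1,0.147,-0.276,0,0],[1,0.147,-0.276,0,0]]
  ]
}}

```text
time: 2.18
tcp_pos: [0.5821, 0.0853, 0.2804]
orientation: [1.0, 0.004, -0.001, -0.001]
ft_force: [-0.5, 0.4, 0.2]
grip_width: 1.001
grasp_force: 0.0
```

Call:
{"name": "drive_tool", "arguments": {
  "increments": [
    [[1,0,0.0055,0.1,0],[1,0,0.0055,0.16,0],[1,0,0.0055,0.22,0],[1,0,0.0055,0.27,0],[1,0,0.0055,0.298,0]]
  ]
}}

```text
time: 2.6
tcp_pos: [0.5765, 0.078, 0.0958]
orientation: [1.0, 0.002, -0.006, 0.0]
ft_force: [-1.0, 1.0, -0.4]
grip_width: 0.999
grasp_force: 0.0
```

Call:
{"name": "drive_tool", "arguments": {
  "increments": [
    [[1,0,0,0,0],[-1,0,0,0,0],[-1,0,0,0,0],[-1,0,0,0,0],[-1,0,0,0,0]]
  ]
}}

```text
time: 3.02
tcp_pos: [0.5835, 0.0778, 0.1061]
orientation: [1.0, 0.001, 0.002, -0.0]
ft_force: [-0.4, -0.1, -0.1]
grip_width: 0.785
grasp_force: 0.0
```

Call:
{"name": "drive_tool", "arguments": {
  "increments": [
    [[-1,0,0,0,0],[-1,0,0,0,0],[-1,0,0,0,0],[-1,0,0,0,0],[-1,0,0,0,0]]
  ]
}}

```text
time: 3.43
tcp_pos: [0.582, 0.0779, 0.1039]
orientation: [1.0, 0.0, 0.0, -0.0]
ft_force: [0.7, 0.3, -0.3]
grip_width: 0.401
grasp_force: 0.3
```

Call:
{"name": "drive_tool", "arguments": {
  "increments": [
    [[0.1,0,-0.006,0,0],[0.1,0,-0.006,0,0],[-1,0,-0.006,0,0],[-1,0,-0.006,0,0],[-1,0,-0.006,0,0]]
  ]
}}

```text
time: 3.85
tcp_pos: [0.5819, 0.0815, 0.1037]
orientation: [1.0, 0.0, -0.0, 0.0]
ft_force: [0.2, -0.3, -0.0]
grip_width: 0.396
grasp_force: 0.0
```

Call:
{"name": "drive_tool", "arguments": {
  "increments": [
    [[-1,0,0,0,0],[-1,0,0,0,0],[-1,0,0,0,0],[-1,0,0,0,0],[-1,0,0,0,0]]
  ]
}}

```text
time: 4.27
tcp_pos: [0.5819, 0.0815, 0.1037]
orientation: [1.0, 0.0, -0.0, -0.0]
ft_force: [-0.4, 0.4, 0.1]
grip_width: 0.333
grasp_force: 30.0
```

Call:
{"name": "drive_tool", "arguments": {
  "increments": [
    [[-1,0,0,-0.03,0],[-1,0,0,-0.08,0],[-1,0,0,-0.14,0],[-1,0,0,-0.2,0],[-1,0,0,-0.25,0]]
  ]
}}

```text
time: 4.68
tcp_pos: [0.5818, 0.0813, 0.2557]
orientation: [1.0, 0.0, 0.0, 0.0]
ft_force: [1.7, -0.5, -2.3]
grip_width: 0.334
grasp_force: 30.0
```

Call:
{"name": "drive_tool", "arguments": {
  "increments": [
    [[-1,-0.01,-0.05,-0.02,0],[-1,-0.02,-0.11,-0.02,0],[-1,-0.03,-0.18,-0.02,0],[-1,-0.04,-0.24,-0.02,0],[-1,-0.043,-0.2925,-0.02,0]]
  ]
}}

```text
time: 5.1
tcp_pos: [0.5546, 0.2591, 0.2652]
orientation: [1.0, 0.0, -0.001, -0.0]
ft_force: [0.5, 0.2, -2.4]
grip_width: 0.331
grasp_force: 30.0
```

Call:
{"name": "drive_tool", "arguments": {
  "increments": [
    [[-1,0,0,0,0],[-1,0,0,0.06,0],[-1,0,0,0.12,0],[-1,0,0,0.18,0],[-1,0,0,0.22,0]]
  ]
}}

```text
time: 5.52
tcp_pos: [0.5536, 0.2558, 0.1291]
orientation: [1.0, 0.0, -0.003, 0.001]
ft_force: [-0.3, -0.8, -4.1]
grip_width: 0.332
grasp_force: 30.0
```

Call:
{"name": "drive_tool", "arguments": {
  "increments": [
    [[-1,0,0,0.01,0],[-1,0,0,0.02,0],[-1,0,0,0.03,0],[-1,0,0,0.035,0],[-1,0,0,0.035,0]]
  ]
}}

```text
time: 5.93
tcp_pos: [0.5569, 0.2571, 0.1138]
orientation: [1.0, 0.0, 0.001, -0.0]
ft_force: [-0.6, -0.4, -2.8]
grip_width: 0.33
grasp_force: 30.0
```

Lower the last 7 mm slowly, watching the force.

Call:
{"name": "drive_tool", "arguments": {
  "increments": [
    [[-1,0,0,0.003,0],[-1,0,0,0.006,0],[-1,0,0,0.008,0],[-1,0,0,0.01,0],[-1,0,0,0.01,0]]
  ]
}}

```text
time: 6.35
tcp_pos: [0.556, 0.257, 0.1067]
orientation: [1.0, 0.0, -0.0, -0.0]
ft_force: [0.4, 0.1, -2.6]
grip_width: 0.334
grasp_force: 30.0
```

Call:
{"name": "drive_tool", "arguments": {
  "increments": [
    [[-1,0,0,0.001,0],[-1,0,0,0.001,0],[-1,0,0,0.002,0],[-1,0,0,0.002,0],[-1,0,0,0.002,0]]
  ]
}}

```text
time: 6.77
tcp_pos: [0.5565, 0.2571, 0.1066]
orientation: [1.0, 0.0, 0.0, -0.0]
ft_force: [-2.9, -0.6, 6.0]
grip_width: 0.332
grasp_force: 30.0
```

Call:
{"name": "drive_tool", "arguments": {
  "increments": [
    [[0,0,0,-0.001,0],[0.3,0,0,-0.001,0],[0.6,0,0,-0.001,0],[1,0,0,-0.001,0],[1,0,0,-0.001,0]]
  ]
}}

```text
time: 7.18
tcp_pos: [0.556, 0.2569, 0.106]
orientation: [1.0, 0.0, -0.0, -0.0]
ft_force: [-0.4, 0.2, -0.8]
grip_width: 0.625
grasp_force: 0.0
```

Call:
{"name": "drive_tool", "arguments": {
  "increments": [
    [[1,0,0,0,0],[1,0,0,-0.07,0],[1,0,0,-0.14,0],[1,0,0,-0.2,0],[1,0,0,-0.25,0]]
  ]
}}

```text
time: 7.6
tcp_pos: [0.5567, 0.2572, 0.2596]
orientation: [1.0, 0.0, 0.001, -0.0]
ft_force: [0.7, 0.1, 0.1]
grip_width: 0.967
grasp_force: 0.0
```

Call:
{"name": "drive_tool", "arguments": {
  "increments": [
    [[1,0,0,-0.02,0],[1,-0.01,0.07,-0.02,0],[1,-0.015,0.14,-0.02,0],[1,-0.02,0.2,-0.02,0],[1,-0.03,0.26,-0.02,0]]
  ]
}}

```text
time: 8.02
tcp_pos: [0.5375, 0.0993, 0.2672]
orientation: [1.0, 0.0, -0.0, 0.0]
ft_force: [0.4, 0.2, 0.1]
grip_width: 1.0
grasp_force: 0.0
```

Call:
{"name": "drive_tool", "arguments": {
  "increments": [
    [[1,0,0.06,0,0],[1,0,0.12,0,0],[1,0,0.149,0,0],[1,0,0.149,0,0],[1,0,0.149,0,0]]
  ]
}}

```text
time: 8.43
tcp_pos: [0.5378, 0.0108, 0.2673]
orientation: [1.0, -0.001, -0.001, -0.0]
ft_force: [-0.0, 0.3, -0.5]
grip_width: 0.998
grasp_force: 0.0
```

Call:
{"name": "drive_tool", "arguments": {
  "increments": [
    [[1,0,-0.001,0.06,0],[1,0,-0.001,0.12,0],[1,0,-0.001,0.18,0],[1,0,-0.001,0.23,0],[1,0,-0.001,0.2725,0]]
  ]
}}

```text
time: 8.85
tcp_pos: [0.5366, 0.0141, 0.1015]
orientation: [1.0, 0.001, -0.001, -0.0]
ft_force: [-0.5, 0.2, 0.2]
grip_width: 1.0
grasp_force: 0.0
```

Call:
{"name": "drive_tool", "arguments": {
  "increments": [
    [[1,0,0,0,0],[1,0,0,0,0],[0,0,0,0,0],[-0.2,0,0,0,0],[-0.2,0,0,0,0]]
  ]
}}

```text
time: 9.27
tcp_pos: [0.5399, 0.0122, 0.107]
orientation: [1.0, 0.0, 0.002, 0.0]
ft_force: [-0.1, 0.6, 0.1]
grip_width: 0.854
grasp_force: 0.0
```

Call:
{"name": "drive_tool", "arguments": {
  "increments": [
    [[-1,0,0,0,0],[-1,0,0,0,0],[-1,0,0,0,0],[-1,0,0,0,0],[-1,0,0,0,0]]
  ]
}}

```text
time: 9.68
tcp_pos: [0.5382, 0.0121, 0.1047]
orientation: [1.0, 0.0, 0.0, -0.0]
ft_force: [0.6, 0.0, 0.1]
grip_width: 0.476
grasp_force: 0.0
```

Call:
{"name": "drive_tool", "arguments": {
  "increments": [
    [[-1,0,0,0,0],[-1,0,0,0,0],[-1,0,0,0,0],[-1,0,0,0,0],[-1,0,0,0,0]]
  ]
}}

```text
time: 10.1
tcp_pos: [0.5381, 0.012, 0.1046]
orientation: [1.0, 0.0, -0.0, 0.0]
ft_force: [-0.3, -1.0, 0.3]
grip_width: 0.331
grasp_force: 30.0
```

Call:
{"name": "drive_tool", "arguments": {
  "increments": [
    [[-1,0,0,-0.03,0],[-1,0,0,-0.09,0],[-1,0,0,-0.15,0],[-1,0,0,-0.22,0],[-1,0,0,-0.27,0]]
  ]
}}

```text
time: 10.52
tcp_pos: [0.5385, 0.0123, 0.2696]
orientation: [1.0, 0.0, 0.001, -0.0]
ft_force: [1.3, 0.7, -2.8]
grip_width: 0.337
grasp_force: 30.0
```

Call:
{"name": "drive_tool", "arguments": {
  "increments": [
    [[-1,-0.02,-0.04,-0.01,0],[-1,-0.05,-0.09,-0.01,0],[-1,-0.08,-0.15,-0.01,0],[-1,-0.1,-0.21,-0.01,0],[-1,-0.111,-0.27,-0.01,0]]
  ]
}}

```text
time: 10.93
tcp_pos: [0.4697, 0.1754, 0.2723]
orientation: [1.0, -0.0, -0.0, -0.0]
ft_force: [0.6, 0.1, -1.9]
grip_width: 0.332
grasp_force: 30.0
```

Call:
{"name": "drive_tool", "arguments": {
  "increments": [
    [[-1,0,-0.06,0,0],[-1,0,-0.11,0,0],[-1,0,-0.154,0,0],[-1,0,-0.154,0.03,0],[-1,0,-0.154,0.07,0]]
  ]
}}

```text
time: 11.35
tcp_pos: [0.4722, 0.2689, 0.2321]
orientation: [1.0, 0.002, 0.002, -0.001]
ft_force: [1.8, -0.4, -2.1]
grip_width: 0.331
grasp_force: 30.0
```

Call:
{"name": "drive_tool", "arguments": {
  "increments": [
    [[-1,0,0,0.05,0],[-1,0,0,0.1,0],[-1,0,0,0.15,0],[-1,0,0,0.18,0],[-1,0,0,0.19,0]]
  ]
}}

```text
time: 11.77
tcp_pos: [0.4682, 0.2654, 0.1119]
orientation: [1.0, 0.0, -0.004, 0.001]
ft_force: [-0.4, -0.8, -2.4]
grip_width: 0.334
grasp_force: 30.0
```

Call:
{"name": "drive_tool", "arguments": {
  "increments": [
    [[-1,0,0,0,0],[-1,0,0,0,0],[-1,0,0,0.003,0],[-1,0,0,0.003,0],[-1,0,0,0.003,0]]
  ]
}}

```text
time: 12.18
tcp_pos: [0.4724, 0.2669, 0.1163]
orientation: [1.0, 0.0, 0.001, -0.0]
ft_force: [-0.5, 0.3, -2.5]
grip_width: 0.336
grasp_force: 30.0
```

Call:
{"name": "drive_tool", "arguments": {
  "increments": [
    [[-1,0,0,0.004,0],[-1,0,0,0.008,0],[-1,0,0,0.012,0],[-1,0,0,0.0145,0],[-1,0,0,0.0155,0]]
  ]
}}

```text
time: 12.6
tcp_pos: [0.4726, 0.2667, 0.1076]
orientation: [1.0, 0.0, 0.001, -0.0]
ft_force: [-3.9, -2.5, 13.6]
grip_width: 0.332
grasp_force: 30.0
```

Call:
{"name": "drive_tool", "arguments": {
  "increments": [
    [[-1,0,0,0,0],[-1,0,0,0,0],[-1,0,0,0,0]]
  ]
}}

```text
time: 12.85
tcp_pos: [0.4725, 0.2667, 0.1076]
orientation: [1.0, 0.0, 0.001, -0.0]
ft_force: [-3.0, -1.9, 9.8]
grip_width: 0.333
grasp_force: 30.0
```

Call:
{"name": "drive_tool", "arguments": {
  "increments": [
    [[0,0,0,-0.001,0],[0.3,0,0,-0.001,0],[0.6,0,0,-0.001,0],[1,0,0,-0.001,0],[1,0,0,-0.001,0]]
  ]
}}

```text
time: 13.27
tcp_pos: [0.4713, 0.2665, 0.1058]
orientation: [1.0, 0.0, -0.0, 0.0]
ft_force: [0.3, 0.2, 0.3]
grip_width: 0.623
grasp_force: 0.0
```

Call:
{"name": "drive_tool", "arguments": {
  "increments": [
    [[1,0,0,0,0],[1,0,0,-0.07,0],[1,0,0,-0.14,0],[1,0,0,-0.21,0],[1,0,0,-0.27,0]]
  ]
}}

```text
time: 13.68
tcp_pos: [0.4715, 0.2665, 0.2706]
orientation: [1.0, 0.0, 0.0, -0.0]
ft_force: [0.3, -0.1, -0.0]
grip_width: 0.967
grasp_force: 0.0
```

Call:
{"name": "drive_tool", "arguments": {
  "increments": [
    [[1,0.01,0.04,0,0],[1,0.03,0.1,0,0],[1,0.06,0.16,0,0],[1,0.09,0.22,0,0],[1,0.11,0.27,0,0]]
  ]
}}

```text
time: 14.1
tcp_pos: [0.5385, 0.1023, 0.2683]
orientation: [1.0, 0.0, 0.0, 0.0]
ft_force: [0.4, -0.6, -0.7]
grip_width: 1.002
grasp_force: 0.0
```

Call:
{"name": "drive_tool", "arguments": {
  "increments": [
    [[1,0.03,0.06,0,0],[1,0.06,0.12,0,0],[1,0.09,0.18,0,0],[1,0.114,0.233,0,0],[1,0.114,0.233,0,0]]
  ]
}}

```text
time: 14.52
tcp_pos: [0.6075, -0.0414, 0.2674]
orientation: [1.0, -0.003, 0.0, 0.001]
ft_force: [-0.3, 0.4, -0.5]
grip_width: 1.004
grasp_force: 0.0
```

Call:
{"name": "drive_tool", "arguments": {
  "increments": [
    [[1,0,0,0,0],[1,0,0,0,0]]
  ]
}}

```text
time: 14.68
tcp_pos: [0.6056, -0.035, 0.2676]
orientation: [1.0, -0.0, -0.001, -0.0]
ft_force: [-0.3, 0.5, 0.8]
grip_width: 0.997
grasp_force: 0.0
```

Call:
{"name": "drive_tool", "arguments": {
  "increments": [
    [[1,0.002,0,0.06,0],[1,0.002,0,0.12,0],[1,0.002,0,0.18,0],[1,0.002,0,0.23,0],[1,0.002,0,0.272,0]]
  ]
}}

```text
time: 15.1
tcp_pos: [0.6054, -0.0329, 0.1024]
orientation: [1.0, 0.001, -0.001, -0.0]
ft_force: [-0.5, 0.1, 0.4]
grip_width: 0.995
grasp_force: 0.0
```

Call:
{"name": "drive_tool", "arguments": {
  "increments": [
    [[1,0,0,0,0],[1,0,0,0,0],[0,0,0,0,0],[-0.2,0,0,0,0],[-0.2,0,0,0,0]]
  ]
}}

```text
time: 15.52
tcp_pos: [0.6089, -0.0352, 0.1077]
orientation: [1.0, 0.0, 0.002, 0.0]
ft_force: [0.3, -0.1, 0.0]
grip_width: 0.851
grasp_force: 0.0
```

Call:
{"name": "drive_tool", "arguments": {
  "increments": [
    [[-1,0,0,0,0],[-1,0,0,0,0],[-1,0,0,0,0],[-1,0,0,0,0],[-1,0,0,0,0]]
  ]
}}

```text
time: 15.93
tcp_pos: [0.6071, -0.0353, 0.105]
orientation: [1.0, 0.0, -0.0, -0.0]
ft_force: [-0.3, -0.2, 1.0]
grip_width: 0.474
grasp_force: 0.0
```

Call:
{"name": "drive_tool", "arguments": {
  "increments": [
    [[-1,0,0,0,0],[-1,0,0,0,0],[-1,0,0,0,0],[-1,0,0,0,0],[-1,0,0,0,0]]
  ]
}}

```text
time: 16.35
tcp_pos: [0.607, -0.0351, 0.1047]
orientation: [1.0, 0.0, -0.0, -0.0]
ft_force: [1.0, 0.6, -1.0]
grip_width: 0.335
grasp_force: 29.9
```

Call:
{"name": "drive_tool", "arguments": {
  "increments": [
    [[-1,0,0,-0.03,0],[-1,0,0,-0.09,0],[-1,0,0,-0.15,0],[-1,0,0,-0.22,0],[-1,0,0,-0.28,0]]
  ]
}}

```text
time: 16.77
tcp_pos: [0.6067, -0.0352, 0.2746]
orientation: [1.0, 0.0, -0.0, 0.0]
ft_force: [1.7, 0.0, -2.4]
grip_width: 0.334
grasp_force: 29.9
```

Call:
{"name": "drive_tool", "arguments": {
  "increments": [
    [[-1,-0.03,-0.02,0,0],[-1,-0.08,-0.05,0,0],[-1,-0.13,-0.08,0,0],[-1,-0.19,-0.12,0,0],[-1,-0.24,-0.15,0,0]]
  ]
}}

```text
time: 17.18
tcp_pos: [0.4609, 0.0556, 0.272]
orientation: [1.0, -0.0, -0.001, -0.0]
ft_force: [0.1, 0.7, -2.0]
grip_width: 0.332
grasp_force: 29.9
```

Call:
{"name": "drive_tool", "arguments": {
  "increments": [
    [[-1,-0.03,-0.05,0,0],[-1,-0.06,-0.1,0,0],[-1,-0.09,-0.15,0,0],[-1,-0.11,-0.19,0,0],[-1,-0.127,-0.22,0,0]]
  ]
}}

```text
time: 17.6
tcp_pos: [0.3852, 0.1883, 0.2727]
orientation: [1.0, 0.001, -0.0, -0.0]
ft_force: [-0.3, -0.5, -3.1]
grip_width: 0.335
grasp_force: 30.0
```

Call:
{"name": "drive_tool", "arguments": {
  "increments": [
    [[-1,0,-0.05,0,0],[-1,0,-0.1,0,0],[-1,0,-0.148,0,0],[-1,0,-0.148,0,0],[-1,0,-0.148,0.04,0]]
  ]
}}

```text
time: 18.02
tcp_pos: [0.3888, 0.2778, 0.2529]
orientation: [1.0, 0.002, 0.003, -0.002]
ft_force: [1.0, -0.3, -3.2]
grip_width: 0.329
grasp_force: 30.0
```

Call:
{"name": "drive_tool", "arguments": {
  "increments": [
    [[-1,0,0,0.05,0],[-1,0,0,0.1,0],[-1,0,0,0.15,0],[-1,0,0,0.19,0],[-1,0,0,0.22,0]]
  ]
}}

```text
time: 18.43
tcp_pos: [0.3851, 0.2741, 0.1139]
orientation: [1.0, 0.0, -0.002, 0.001]
ft_force: [-0.9, 1.1, -3.3]
grip_width: 0.33
grasp_force: 30.0
```

Call:
{"name": "drive_tool", "arguments": {
  "increments": [
    [[-1,0,0,0,0],[-1,0,0,0,0],[-1,0,0,0.003,0],[-1,0,0,0.003,0],[-1,0,0,0.003,0]]
  ]
}}

```text
time: 18.85
tcp_pos: [0.3879, 0.2759, 0.1167]
orientation: [1.0, 0.0, 0.001, -0.001]
ft_force: [-0.8, -0.6, -2.8]
grip_width: 0.334
grasp_force: 30.0
```

Call:
{"name": "drive_tool", "arguments": {
  "increments": [
    [[-1,0,0,0.004,0],[-1,0,0,0.008,0],[-1,0,0,0.012,0],[-1,0,0,0.0145,0],[-1,0,0,0.0155,0]]
  ]
}}

```text
time: 19.27
tcp_pos: [0.3877, 0.276, 0.1075]
orientation: [1.0, 0.0, 0.001, -0.0]
ft_force: [-4.9, -1.6, 12.5]
grip_width: 0.333
grasp_force: 30.0
```

Call:
{"name": "drive_tool", "arguments": {
  "increments": [
    [[-1,0,0,0,0],[-1,0,0,0,0],[-1,0,0,0,0]]
  ]
}}

```text
time: 19.52
tcp_pos: [0.3876, 0.276, 0.1075]
orientation: [1.0, 0.0, 0.001, -0.0]
ft_force: [-2.7, -1.6, 9.3]
grip_width: 0.334
grasp_force: 30.0
```

Call:
{"name": "drive_tool", "arguments": {
  "increments": [
    [[0,0,0,-0.001,0],[0.3,0,0,-0.001,0],[0.6,0,0,-0.001,0],[1,0,0,-0.001,0],[1,0,0,-0.001,0]]
  ]
}}

```text
time: 19.93
tcp_pos: [0.3868, 0.2755, 0.1063]
orientation: [1.0, 0.0, -0.0, 0.0]
ft_force: [-0.9, 1.0, 0.4]
grip_width: 0.627
grasp_force: 0.0
```

Call:
{"name": "drive_tool", "arguments": {
  "increments": [
    [[1,0,0,0,0],[1,0,0,-0.07,0],[1,0,0,-0.14,0],[1,0,0,-0.21,0],[1,0,0,-0.27,0]]
  ]
}}

```text
time: 20.35
tcp_pos: [0.3868, 0.2755, 0.2709]
orientation: [1.0, 0.0, 0.0, -0.0]
ft_force: [1.3, 0.9, -0.3]
grip_width: 0.969
grasp_force: 0.0
```

Call:
{"name": "drive_tool", "arguments": {
  "increments": [
    [[1,0,0.06,0,0],[1,0,0.12,0,0],[1,0,0.18,0,0],[1,0,0.25,0,0],[1,0,0.25,0,0]]
  ]
}}

```text
time: 20.77
tcp_pos: [0.3873, 0.1196, 0.2685]
orientation: [1.0, -0.003, 0.0, 0.002]
ft_force: [-0.0, 0.8, -0.4]
grip_width: 0.998
grasp_force: 0.0
```

Run:
```python
from h import *
for n in("scene","top"):
    im=snapshot(n);np.save(f"pics/{n}1.npy",im)
    x=im[:,:,::-1]
    cv2.imwrite(f"pics/{n}1.png",cv2.resize(x[140:250,180:400] if n=="scene" else x[60:300,60:320],None,fx=3.6 if n=="scene" else 2.5,fy=3.6 if n=="scene" else 2.5,interpolation=cv2.INTER_CUBIC))
```

```text
(no output)
```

View pics/top1.png

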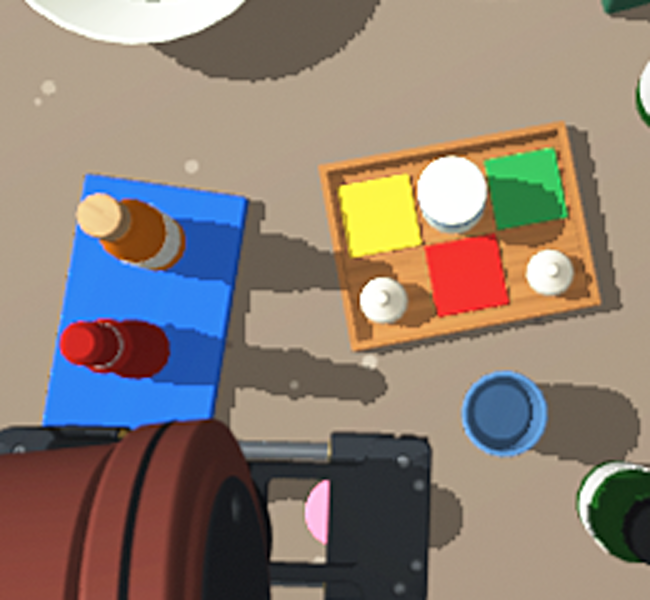

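View pics/scene1.png

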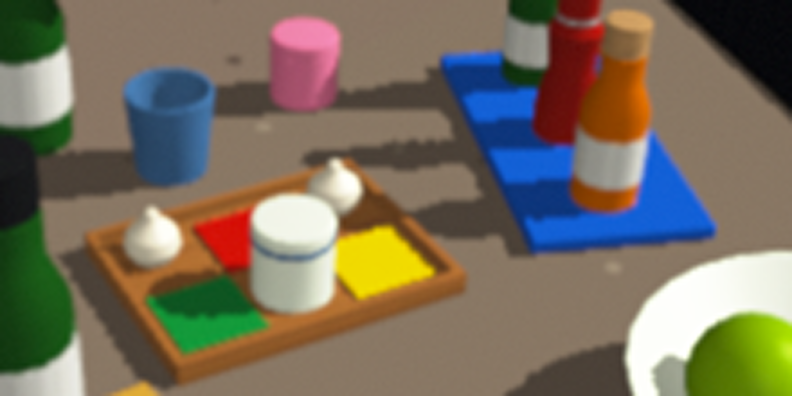

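All three stand upright on the board, and the tray pads and salt are clear (pads in the top crop at (380,215), (525,190) and (467,275); salt top at (452,190)). Now I'll measure the bare pads and the salt.

Run:
```python
from h import *
t=np.load("pics/top1.npy");s=np.load("pics/scene1.npy")
def pad(n,lo,hi,rt,rs):
    a=blobs(t,lo,hi,rt)[0];b=blobs(s,lo,hi,rs)[0]
    r=cv2.minAreaRect(a);print(n,r[1],plane("top",[r[0]],.009),cen(a),plane("top",[cen(a)],.009), "scene",plane("scene",[cen(b)],.009),"tri",*tri(cen(b),r[0]))
pad("green",(50,120,40),(80,255,255),(245,115,295,160),(215,212,258,242))
pad("yellow",(24,120,80),(35,255,255),(185,120,232,170),(265,200,305,230))
pad("red",(0,170,60),(6,255,255),(225,150,270,190),(225,190,260,230))
for lo in(150,):
    a=blobs(t,(0,0,lo),(180,60,255),(225,115,258,160))[0];(c,r)=cv2.minEnclosingCircle(a);print("salt",cen(a),c,r,plane("top",[c],.061),tri((261.4,199.7),c))
```

```text
green (28.43684196472168, 28.43684196472168) [[ 0.607 -0.035]] (269.99287463816523, 135.02226675573368) [[ 0.6068 -0.0353]] scene [[ 0.6106 -0.036 ]] tri [ 0.6075 -0.0353  0.0064] 0.000138492359392655
yellow (29.05615997314453, 29.05615997314453) [[0.582  0.0819]] (211.29660122440362, 145.8684821617057) [[0.5819 0.0819]] scene [[0.5866 0.0822]] tri [0.5827 0.0828 0.006 ] 0.0014966198225052736
red (28.871870040893555, 29.48616600036621) [[0.5358 0.0114]] (246.11522108843536, 169.60586734693877) [[0.5358 0.0112]] scene [[ 0.5383 -0.0048]] tri [0.5346 0.0039 0.0052] 0.015247106278213277
salt (240.05071851225696, 136.51084812623273) (240.5, 137.5) 15.182326316833496 [[0.5907 0.0234]] (array([0.5914, 0.0241, 0.0583]), np.float64(0.0014245338250052778))
```

Call:
{"name": "drive_tool", "arguments": {
  "increments": [
    [[1,0.05,0.025,0,0],[1,0.1,0.05,0,0],[1,0.15,0.075,0,0],[1,0.2,0.1,0,0],[1,0.25,0.125,0,0]]
  ]
}}

```text
time: 21.28
tcp_pos: [0.5385, 0.0519, 0.2679]
orientation: [1.0, 0.001, -0.0, -0.0]
ft_force: [0.3, 1.3, 0.4]
grip_width: 1.001
grasp_force: 0.0
```

Call:
{"name": "drive_tool", "arguments": {
  "increments": [
    [[1,0.05,0.025,0,0],[1,0.096,0.045,0,0],[1,0.096,0.045,0,0],[1,0.096,0.045,0,0],[1,0.096,0.045,0,0]]
  ]
}}

```text
time: 21.7
tcp_pos: [0.5941, 0.0254, 0.2676]
orientation: [1.0, 0.001, -0.001, -0.0]
ft_force: [-0.7, 0.0, 0.1]
grip_width: 1.001
grasp_force: 0.0
```

Call:
{"name": "drive_tool", "arguments": {
  "increments": [
    [[1,0,0,0.05,0],[1,0,0,0.1,0],[1,0,0,0.15,0],[1,0,0,0.2,0],[1,0,0,0.25,0]]
  ]
}}

```text
time: 22.12
tcp_pos: [0.5938, 0.0253, 0.1181]
orientation: [1.0, 0.001, 0.001, -0.0]
ft_force: [0.3, -0.9, -0.7]
grip_width: 0.995
grasp_force: 0.0
```

Call:
{"name": "drive_tool", "arguments": {
  "increments": [
    [[1,0,0,0,0],[1,0,0,0,0],[1,0,0,0,0],[1,0,0,0,0]]
  ]
}}

```text
time: 22.45
tcp_pos: [0.5964, 0.0239, 0.1217]
orientation: [1.0, 0.001, 0.002, 0.0]
ft_force: [0.1, -0.4, 0.5]
grip_width: 0.997
grasp_force: 0.0
```

Call:
{"name": "drive_tool", "arguments": {
  "increments": [
    [[1,0,0,0.04,0],[1,0,0,0.08,0],[1,0,0,0.12,0],[1,0,0,0.14,0],[1,0,0,0.153,0]]
  ]
}}

```text
time: 22.87
tcp_pos: [0.5946, 0.0236, 0.0265]
orientation: [1.0, 0.0, -0.0, -0.0]
ft_force: [-0.9, -0.0, -0.0]
grip_width: 0.998
grasp_force: 0.0
```

Call:
{"name": "drive_tool", "arguments": {
  "increments": [
    [[1,0,0,0,0],[1,0,0,0,0],[1,0,0,0,0],[1,0,0,0,0]]
  ]
}}

```text
time: 23.2
tcp_pos: [0.596, 0.0234, 0.0284]
orientation: [1.0, 0.0, 0.001, 0.0]
ft_force: [-0.9, 0.0, -0.1]
grip_width: 1.001
grasp_force: 0.0
```

Call:
{"name": "drive_tool", "arguments": {
  "increments": [
    [[0,0,0,0,0],[0,0,0,0,0],[-1,0,0,0,0],[-1,0,0,0,0],[-1,0,0,0,0]]
  ]
}}

```text
time: 23.62
tcp_pos: [0.5945, 0.0236, 0.0267]
orientation: [1.0, 0.0, 0.0, -0.0]
ft_force: [0.4, -0.6, 0.4]
grip_width: 0.704
grasp_force: 0.0
```

Call:
{"name": "drive_tool", "arguments": {
  "increments": [
    [[-1,0,0,0,0],[-1,0,0,0,0],[-1,0,0,0,0],[-1,0,0,0,0],[-1,0,0,0,0]]
  ]
}}

```text
time: 24.03
tcp_pos: [0.5945, 0.0236, 0.0266]
orientation: [1.0, 0.0, -0.0, -0.0]
ft_force: [-0.2, -0.4, -0.5]
grip_width: 0.588
grasp_force: 30.0
```

Call:
{"name": "drive_tool", "arguments": {
  "increments": [
    [[-1,0,0,-0.04,0],[-1,0,0,-0.1,0],[-1,0,0,-0.17,0],[-1,0,0,-0.24,0],[-1,0,0,-0.3,0]]
  ]
}}

```text
time: 24.45
tcp_pos: [0.5945, 0.0236, 0.209]
orientation: [1.0, 0.0, 0.0, 0.0]
ft_force: [1.0, 0.1, -0.8]
grip_width: 0.586
grasp_force: 30.0
```

Call:
{"name": "drive_tool", "arguments": {
  "increments": [
    [[-1,-0.01,0.04,-0.02,0],[-1,-0.03,0.1,-0.02,0],[-1,-0.05,0.16,-0.02,0],[-1,-0.06,0.22,-0.02,0],[-1,-0.08,0.28,-0.02,0]]
  ]
}}

```text
time: 24.87
tcp_pos: [0.5462, -0.1458, 0.2186]
orientation: [1.0, 0.001, 0.0, 0.0]
ft_force: [0.5, -0.3, -1.8]
grip_width: 0.59
grasp_force: 30.0
```

Call:
{"name": "drive_tool", "arguments": {
  "increments": [
    [[-1,-0.02,0.06,0,0],[-1,-0.04,0.12,0,0],[-1,-0.042,0.163,0,0],[-1,-0.042,0.163,0,0],[-1,-0.042,0.163,0,0]]
  ]
}}

```text
time: 25.28
tcp_pos: [0.5208, -0.2435, 0.2181]
orientation: [1.0, -0.001, -0.0, -0.0]
ft_force: [0.3, 0.7, -1.6]
grip_width: 0.591
grasp_force: 30.0
```

Call:
{"name": "drive_tool", "arguments": {
  "increments": [
    [[-1,0,0,0,0],[-1,0,0,0.05,0],[-1,0,0,0.1,0],[-1,0,0,0.15,0],[-1,0,0,0.2,0]]
  ]
}}

```text
time: 25.7
tcp_pos: [0.5219, -0.2404, 0.0976]
orientation: [1.0, 0.001, 0.0, -0.0]
ft_force: [0.6, 0.2, -1.8]
grip_width: 0.59
grasp_force: 30.0
```

Call:
{"name": "drive_tool", "arguments": {
  "increments": [
    [[-1,0,0,0.04,0],[-1,0,0,0.07,0],[-1,0,0,0.09,0],[-1,0,0,0.1,0],[-1,0,0,0.1,0]]
  ]
}}

```text
time: 26.12
tcp_pos: [0.521, -0.2409, 0.0374]
orientation: [1.0, 0.001, -0.001, -0.001]
ft_force: [-0.8, -0.6, -1.4]
grip_width: 0.59
grasp_force: 30.0
```

Call:
{"name": "drive_tool", "arguments": {
  "increments": [
    [[-1,0,0,0,0],[-1,0,0,0,0],[-1,0,0,0,0],[-1,0,0,0,0]]
  ]
}}

```text
time: 26.45
tcp_pos: [0.5223, -0.2428, 0.04]
orientation: [1.0, 0.0, 0.001, 0.001]
ft_force: [-1.1, 0.1, -0.9]
grip_width: 0.588
grasp_force: 30.0
```

Call:
{"name": "drive_tool", "arguments": {
  "increments": [
    [[-1,0,0.001,0.005,0],[-1,0,0.001,0.01,0],[-1,0,0.001,0.014,0],[-1,0,0.001,0.014,0],[-1,0,0.001,0.014,0]]
  ]
}}

```text
time: 26.87
tcp_pos: [0.5211, -0.2427, 0.0298]
orientation: [1.0, 0.0, -0.0, -0.0]
ft_force: [0.7, -0.5, -1.0]
grip_width: 0.59
grasp_force: 30.0
```

Call:
{"name": "drive_tool", "arguments": {
  "increments": [
    [[-1,0,0,0,0],[-1,0,0,0,0],[-1,0,0,0,0]]
  ]
}}

```text
time: 27.12
tcp_pos: [0.5215, -0.2429, 0.0303]
orientation: [1.0, 0.0, 0.0, 0.0]
ft_force: [-1.0, 0.9, -1.1]
grip_width: 0.588
grasp_force: 30.0
```

Down 2.4 mm to touch, then release and lift.

Call:
{"name": "drive_tool", "arguments": {
  "increments": [
    [[-1,0,0,0.002,0],[-1,0,0,0.004,0],[-1,0,0,0.004,0],[-1,0,0,0.004,0]]
  ]
}}

```text
time: 27.45
tcp_pos: [0.5217, -0.243, 0.0286]
orientation: [1.0, 0.0, 0.0, 0.0]
ft_force: [-2.2, 1.2, 5.7]
grip_width: 0.586
grasp_force: 30.0
```

Call:
{"name": "drive_tool", "arguments": {
  "increments": [
    [[0.3,0,0,0,0],[0.5,0,0,0,0],[0.7,0,0,0,0],[1,0,0,0,0],[1,0,0,0,0]]
  ]
}}

```text
time: 27.87
tcp_pos: [0.5214, -0.2428, 0.0276]
orientation: [1.0, 0.0, -0.0, -0.0]
ft_force: [0.7, -0.4, -0.0]
grip_width: 0.864
grasp_force: 0.0
```

Call:
{"name": "drive_tool", "arguments": {
  "increments": [
    [[1,0,0,-0.05,0],[1,0,0,-0.12,0],[1,0,0,-0.19,0],[1,0,0,-0.26,0],[1,0,0,-0.32,0]]
  ]
}}

```text
time: 28.28
tcp_pos: [0.5216, -0.243, 0.2226]
orientation: [1.0, 0.0, 0.001, 0.0]
ft_force: [0.7, -0.8, 0.3]
grip_width: 1.0
grasp_force: 0.0
```

Call:
{"name": "drive_tool", "arguments": {
  "increments": [
    [[1,0,-0.06,-0.06,0],[1,0,-0.12,-0.08,0],[1,0,-0.18,-0.08,0],[1,0,-0.24,-0.08,0],[1,0,-0.3,-0.08,0]]
  ]
}}

```text
time: 28.7
tcp_pos: [0.5214, -0.0613, 0.2687]
orientation: [1.0, -0.0, 0.001, 0.0]
ft_force: [0.2, 0.1, 0.1]
grip_width: 0.998
grasp_force: 0.0
```

Run:
```python
from h import *
im=snapshot("top");np.save("pics/top2.npy",im)
cv2.imwrite("pics/top2.png",im[:,:,::-1])
for c in blobs(im,(0,0,150),(180,60,255),(340,145,410,215))[:1]:
    p,r=cv2.minEnclosingCircle(c);print("salt top",p,r,plane("top",[p,cen(c)],.063))
print(read_state()["tcp_pos"])
```

```text
salt top (371.5, 198.0) 35.33068084716797 [[ 0.4821 -0.2244]
 [ 0.4675 -0.217 ]]
[ 0.5211 -0.0552  0.2683]
```

View pics/top2.png

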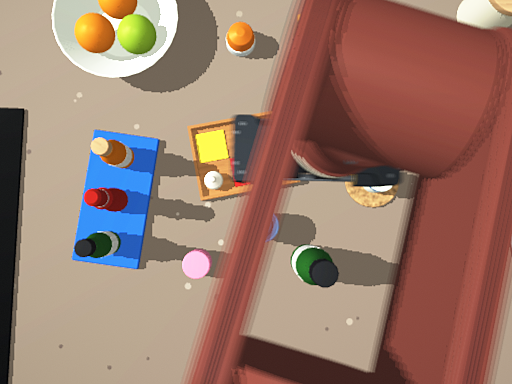

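Board: vinegar, mill and oil are upright at (110,150), (105,198) and (97,245). The arm hides the trivet, so I'll check it from the board side. Next is the vinegar.

Call:
{"name": "drive_tool", "arguments": {
  "increments": [
    [[1,0.01,-0.06,0,0],[1,0.02,-0.12,0,0],[1,0.03,-0.18,0,0],[1,0.04,-0.24,0,0],[1,0.05,-0.3,0,0]]
  ]
}}

```text
time: 29.17
tcp_pos: [0.5513, 0.1187, 0.2678]
orientation: [1.0, 0.0, 0.0, 0.0]
ft_force: [0.5, -0.5, -1.0]
grip_width: 0.996
grasp_force: 0.0
```

Call:
{"name": "drive_tool", "arguments": {
  "increments": [
    [[1,0.008,-0.06,0,0],[1,0.008,-0.12,0,0],[1,0.008,-0.18,0,0],[1,0.008,-0.22,0,0],[1,0.008,-0.22,0,0]]
  ]
}}

```text
time: 29.58
tcp_pos: [0.5553, 0.2536, 0.2673]
orientation: [1.0, 0.002, -0.0, -0.001]
ft_force: [-0.9, -0.3, -0.5]
grip_width: 1.002
grasp_force: 0.0
```

Call:
{"name": "drive_tool", "arguments": {
  "increments": [
    [[1,0,0,0,0],[1,0,0,0,0],[1,0,0,0,0],[1,0,0,0,0]]
  ]
}}

```text
time: 29.92
tcp_pos: [0.5563, 0.2478, 0.2679]
orientation: [1.0, -0.001, -0.0, 0.0]
ft_force: [0.8, -0.1, 1.0]
grip_width: 1.002
grasp_force: 0.0
```

Run:
```python
from h import *
im=snapshot("top");np.save("pics/top3.npy",im)
for c in blobs(im,(0,0,150),(180,60,255),(340,145,410,215))[:1]:
    p,r=cv2.minEnclosingCircle(c);print("salt top",p,r,plane("top",[p,cen(c)],.063))
c=blobs(im,(8,60,60),(25,255,255),(335,145,410,215))[0];p,r=cv2.minEnclosingCircle(c);print(p,r,plane("top",[p],.008))
c=blobs(im,(95,60,40),(125,255,255),(235,200,290,250))[0];print("cup",cen(c))
```

```text
salt top (374.5, 159.5) 37.42335510253906 [[ 0.5548 -0.2301]
 [ 0.5645 -0.2336]]
(372.5714416503906, 193.35714721679688) 41.3870735168457 [[ 0.4939 -0.2435]]
cup (261.4370961611554, 225.01349296845305)
```

Run:
```python
from h import *
im=np.load("pics/top3.npy")
for v in(165,180,200):
  for c in blobs(im,(0,0,v),(180,35,255),(350,155,395,205))[:1]:
    p,r=cv2.minEnclosingCircle(c);print("salt top",p,r,plane("top",[p,cen(c)],.063))
c=blobs(im,(8,105,60),(25,255,255),(340,148,405,212))[0];p,r=cv2.minEnclosingCircle(c);print(p,r,plane("top",[p],.008))
cv2.imwrite("pics/c3.png",cv2.resize(im[140:220,330:420,::-1],None,fx=6,fy=6))
print(read_state()["tcp_pos"])
```

```text
salt top (380.80120849609375, 177.29518127441406) 13.727438926696777 [[ 0.5214 -0.242 ]
 [ 0.5216 -0.2427]]
salt top (381.0, 177.0) 13.601571083068848 [[ 0.522  -0.2424]
 [ 0.5217 -0.2429]]
salt top (381.4497375488281, 176.71607971191406) 13.37417984008789 [[ 0.5225 -0.2433]
 [ 0.5222 -0.243 ]]
(371.27777099609375, 179.69444274902344) 27.396442413330078 [[ 0.5214 -0.2409]]
[0.5564 0.2479 0.268 ]
```

View pics/c3.png

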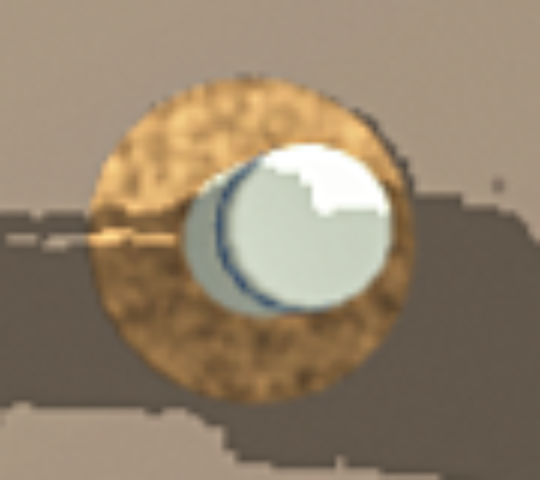

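The salt stands upright in the middle of the trivet, within about 2 mm (jar base at (235,245), trivet centre at (250,240) in the crop). The cup hasn't moved. Grasping the vinegar now.

Call:
{"name": "drive_tool", "arguments": {
  "increments": [
    [[1,0,-0.0152,0,0],[1,0,-0.0152,0.06,0],[1,0,-0.0152,0.12,0],[1,0,-0.0152,0.18,0],[1,0,-0.0152,0.23,0]]
  ]
}}

```text
time: 30.38
tcp_pos: [0.5553, 0.2582, 0.1275]
orientation: [1.0, -0.0, -0.001, 0.0]
ft_force: [-0.1, -0.7, -1.0]
grip_width: 1.002
grasp_force: 0.0
```

Call:
{"name": "drive_tool", "arguments": {
  "increments": [
    [[1,0,0,0.02,0],[1,0,0,0.039,0],[1,0,0,0.039,0],[0,0,0,0.039,0],[0,0,0,0.039,0]]
  ]
}}

```text
time: 30.8
tcp_pos: [0.5578, 0.2588, 0.1089]
orientation: [1.0, 0.0, 0.002, -0.001]
ft_force: [0.1, -0.2, 0.3]
grip_width: 0.92
grasp_force: 0.0
```

Call:
{"name": "drive_tool", "arguments": {
  "increments": [
    [[-0.1,0,0,0,0],[-0.1,0,0,0,0],[-0.1,0,0,0,0]]
  ]
}}

```text
time: 31.05
tcp_pos: [0.5568, 0.2585, 0.1078]
orientation: [1.0, 0.0, 0.001, -0.0]
ft_force: [-0.6, 0.1, -0.8]
grip_width: 0.707
grasp_force: 0.0
```

Call:
{"name": "drive_tool", "arguments": {
  "increments": [
    [[-0.1,0,0.0025,0.001,0],[-0.1,0,0.0025,0.001,0],[-1,0,0.0025,0.001,0],[-1,0,0.0025,0.001,0],[-1,0,0.0025,0.001,0]]
  ]
}}

```text
time: 31.47
tcp_pos: [0.556, 0.2568, 0.1058]
orientation: [1.0, 0.0, -0.0, -0.0]
ft_force: [0.0, -0.4, -1.7]
grip_width: 0.332
grasp_force: 30.1
```

Call:
{"name": "drive_tool", "arguments": {
  "increments": [
    [[-1,0,0,0,0],[-1,0,0,0,0],[-1,0,0,0,0],[-1,0,0,0,0],[-1,0,0,0,0]]
  ]
}}

```text
time: 31.88
tcp_pos: [0.556, 0.2568, 0.1058]
orientation: [1.0, 0.0, -0.0, -0.0]
ft_force: [0.0, 0.7, -1.1]
grip_width: 0.335
grasp_force: 30.0
```

Call:
{"name": "drive_tool", "arguments": {
  "increments": [
    [[-1,0,0,-0.03,0],[-1,0,0,-0.08,0],[-1,0,0,-0.13,0],[-1,0,0,-0.17,0],[-1,0,0,-0.17,0]]
  ]
}}

```text
time: 32.3
tcp_pos: [0.5591, 0.2577, 0.2141]
orientation: [1.0, 0.0, 0.005, -0.001]
ft_force: [1.0, 1.0, -1.9]
grip_width: 0.331
grasp_force: 30.0
```

Call:
{"name": "drive_tool", "arguments": {
  "increments": [
    [[-1,0.01,0.05,0,0],[-1,0.02,0.11,0,0],[-1,0.03,0.18,0,0],[-1,0.04,0.24,0,0],[-1,0.0433,0.292,0,0]]
  ]
}}

```text
time: 32.72
tcp_pos: [0.5815, 0.0791, 0.2057]
orientation: [1.0, -0.0, -0.001, 0.0]
ft_force: [1.0, 0.5, -3.6]
grip_width: 0.332
grasp_force: 30.0
```

Call:
{"name": "drive_tool", "arguments": {
  "increments": [
    [[-1,0,0,0,0],[-1,0,0,0.04,0],[-1,0,0,0.08,0],[-1,0,0,0.12,0],[-1,0,0,0.15,0]]
  ]
}}

```text
time: 33.13
tcp_pos: [0.5798, 0.0817, 0.1138]
orientation: [1.0, 0.0, -0.002, -0.0]
ft_force: [-1.0, 0.1, -3.1]
grip_width: 0.329
grasp_force: 30.0
```

Call:
{"name": "drive_tool", "arguments": {
  "increments": [
    [[-1,0,0,0,0],[-1,0,0,0,0],[-1,0,0,0,0],[-1,0,0,0,0],[-1,0,0,0,0]]
  ]
}}

```text
time: 33.55
tcp_pos: [0.5833, 0.0817, 0.1196]
orientation: [1.0, 0.0, 0.002, -0.0]
ft_force: [-0.3, 0.3, -2.8]
grip_width: 0.328
grasp_force: 30.0
```

Call:
{"name": "drive_tool", "arguments": {
  "increments": [
    [[-1,0,0,0,0],[-1,0,0,0,0],[-1,0,0,0,0]]
  ]
}}

```text
time: 33.8
tcp_pos: [0.5824, 0.0816, 0.1184]
orientation: [1.0, 0.0, 0.0, -0.0]
ft_force: [0.3, -0.5, -3.7]
grip_width: 0.333
grasp_force: 30.0
```

Call:
{"name": "drive_tool", "arguments": {
  "increments": [
    [[-1,0,0,0.008,0],[-1,0,0,0.016,0],[-1,0,0,0.021,0],[-1,0,0,0.023,0],[-1,0,0,0.023,0]]
  ]
}}

```text
time: 34.22
tcp_pos: [0.5817, 0.0816, 0.1033]
orientation: [1.0, 0.0, -0.001, 0.0]
ft_force: [-0.5, -0.5, -1.8]
grip_width: 0.33
grasp_force: 30.0
```

Call:
{"name": "drive_tool", "arguments": {
  "increments": [
    [[-1,0,0,0.001,0],[-1,0,0,0.002,0],[-1,0,0,0.003,0],[-1,0,0,0.003,0],[-1,0,0,0.003,0]]
  ]
}}

```text
time: 34.63
tcp_pos: [0.5824, 0.0816, 0.1028]
orientation: [1.0, 0.0, 0.0, -0.0]
ft_force: [-1.0, 0.3, 1.2]
grip_width: 0.332
grasp_force: 30.0
```

Call:
{"name": "drive_tool", "arguments": {
  "increments": [
    [[0,0,0,0,0],[0.3,0,0,0,0],[0.6,0,0,0,0],[1,0,0,0,0],[1,0,0,0,0]]
  ]
}}

```text
time: 35.05
tcp_pos: [0.5822, 0.0815, 0.1023]
orientation: [1.0, 0.0, 0.0, 0.0]
ft_force: [-0.3, -0.2, -0.5]
grip_width: 0.625
grasp_force: 0.0
```

Call:
{"name": "drive_tool", "arguments": {
  "increments": [
    [[1,0,0,0,0],[1,0,0,-0.07,0],[1,0,0,-0.14,0],[1,0,0,-0.21,0],[1,0,0,-0.27,0]]
  ]
}}

```text
time: 35.47
tcp_pos: [0.5822, 0.0816, 0.2669]
orientation: [1.0, 0.0, 0.001, -0.0]
ft_force: [1.3, 0.3, 0.1]
grip_width: 0.971
grasp_force: 0.0
```

Call:
{"name": "drive_tool", "arguments": {
  "increments": [
    [[1,-0.03,-0.05,0,0],[1,-0.06,-0.1,0,0],[1,-0.09,-0.15,0,0],[1,-0.12,-0.2,0,0],[1,-0.15,-0.25,0,0]]
  ]
}}

```text
time: 35.88
tcp_pos: [0.4911, 0.2326, 0.2644]
orientation: [1.0, -0.0, 0.0, -0.0]
ft_force: [0.2, 0.6, -0.0]
grip_width: 1.001
grasp_force: 0.0
```

Call:
{"name": "drive_tool", "arguments": {
  "increments": [
    [[1,-0.033,-0.0585,0,0],[1,-0.033,-0.0585,0,0],[1,-0.033,-0.0585,0,0],[1,-0.033,-0.0585,0,0],[1,-0.033,-0.0585,0,0]]
  ]
}}

```text
time: 36.3
tcp_pos: [0.4729, 0.2657, 0.2642]
orientation: [1.0, -0.0, 0.0, 0.0]
ft_force: [0.4, -0.2, 0.0]
grip_width: 1.0
grasp_force: 0.0
```

Call:
{"name": "drive_tool", "arguments": {
  "increments": [
    [[1,0,0,0,0],[1,0,0,0,0],[1,0,0,0,0]]
  ]
}}

```text
time: 36.55
tcp_pos: [0.4728, 0.2658, 0.2642]
orientation: [1.0, -0.001, -0.0, 0.0]
ft_force: [0.9, 0.3, 0.2]
grip_width: 0.995
grasp_force: 0.0
```

Call:
{"name": "drive_tool", "arguments": {
  "increments": [
    [[1,0,-0.0015,0.06,0],[1,0,-0.0015,0.12,0],[1,0,-0.0015,0.18,0],[1,0,-0.0015,0.23,0],[1,0,-0.0015,0.262,0]]
  ]
}}

```text
time: 36.97
tcp_pos: [0.4704, 0.2662, 0.1032]
orientation: [1.0, -0.0, -0.002, 0.001]
ft_force: [-0.3, -0.2, -0.8]
grip_width: 1.001
grasp_force: 0.0
```

Call:
{"name": "drive_tool", "arguments": {
  "increments": [
    [[1,0,0,0,0],[1,0,0,0,0],[0,0,0,0,0],[-0.1,0,0,0,0],[-0.1,0,0,0,0]]
  ]
}}

```text
time: 37.38
tcp_pos: [0.4737, 0.268, 0.1092]
orientation: [1.0, 0.0, 0.002, -0.001]
ft_force: [-0.2, 0.5, -0.9]
grip_width: 0.853
grasp_force: 0.0
```

Call:
{"name": "drive_tool", "arguments": {
  "increments": [
    [[-0.1,0,0,0,0],[-0.1,0,0,0,0],[-0.1,0,0,0,0]]
  ]
}}

```text
time: 37.63
tcp_pos: [0.4725, 0.2677, 0.1076]
orientation: [1.0, 0.0, 0.0, -0.0]
ft_force: [0.4, 0.3, 0.1]
grip_width: 0.63
grasp_force: 0.0
```

Call:
{"name": "drive_tool", "arguments": {
  "increments": [
    [[-0.1,0,0.0015,0,0],[-0.2,0,0.0015,0,0],[-1,0,0.0015,0,0],[-1,0,0.0015,0,0],[-1,0,0.0015,0,0]]
  ]
}}

```text
time: 38.05
tcp_pos: [0.4722, 0.2665, 0.107]
orientation: [1.0, 0.0, -0.0, 0.0]
ft_force: [-0.0, -0.4, -0.2]
grip_width: 0.33
grasp_force: 30.0
```

Call:
{"name": "drive_tool", "arguments": {
  "increments": [
    [[-1,0,0,0,0],[-1,0,0,0,0],[-1,0,0,0,0],[-1,0,0,0,0],[-1,0,0,0,0]]
  ]
}}

```text
time: 38.47
tcp_pos: [0.4722, 0.2666, 0.107]
orientation: [1.0, 0.0, -0.0, 0.0]
ft_force: [-0.6, -0.6, -0.3]
grip_width: 0.335
grasp_force: 30.0
```

Call:
{"name": "drive_tool", "arguments": {
  "increments": [
    [[-1,0,0,-0.03,0],[-1,0,0,-0.09,0],[-1,0,0,-0.15,0],[-1,0,0,-0.21,0],[-1,0,0,-0.26,0]]
  ]
}}

```text
time: 38.88
tcp_pos: [0.4722, 0.2668, 0.2653]
orientation: [1.0, 0.0, 0.0, -0.0]
ft_force: [0.4, 1.1, -2.1]
grip_width: 0.332
grasp_force: 30.0
```

Call:
{"name": "drive_tool", "arguments": {
  "increments": [
    [[-1,0.01,0.05,0,0],[-1,0.02,0.11,0,0],[-1,0.04,0.17,0,0],[-1,0.06,0.23,0,0],[-1,0.07,0.28,0,0]]
  ]
}}

```text
time: 39.3
tcp_pos: [0.5147, 0.0966, 0.2627]
orientation: [1.0, 0.0, 0.0, 0.0]
ft_force: [0.5, -0.3, -3.3]
grip_width: 0.332
grasp_force: 30.0
```

Call:
{"name": "drive_tool", "arguments": {
  "increments": [
    [[-1,0.02,0.06,0,0],[-1,0.04,0.11,0,0],[-1,0.04,0.144,0,0],[-1,0.04,0.144,0,0],[-1,0.04,0.144,0.03,0]]
  ]
}}

```text
time: 39.72
tcp_pos: [0.5404, 0.0109, 0.2481]
orientation: [1.0, -0.001, 0.003, 0.0]
ft_force: [0.2, -0.3, -1.4]
grip_width: 0.334
grasp_force: 30.0
```

Call:
{"name": "drive_tool", "arguments": {
  "increments": [
    [[-1,0,0,0.05,0],[-1,0,0,0.1,0],[-1,0,0,0.15,0],[-1,0,0,0.19,0],[-1,0,0,0.21,0]]
  ]
}}

```text
time: 40.13
tcp_pos: [0.5354, 0.0133, 0.1149]
orientation: [1.0, 0.0, -0.003, -0.001]
ft_force: [-1.4, 0.9, -3.9]
grip_width: 0.335
grasp_force: 30.0
```

Call:
{"name": "drive_tool", "arguments": {
  "increments": [
    [[-1,0,0,0,0],[-1,0,0,0,0],[-1,0,0,0,0],[-1,0,0,0,0],[-1,0,0,0,0]]
  ]
}}

```text
time: 40.55
tcp_pos: [0.5397, 0.0122, 0.121]
orientation: [1.0, 0.0, 0.002, 0.0]
ft_force: [0.1, 0.4, -1.7]
grip_width: 0.334
grasp_force: 30.0
```

Call:
{"name": "drive_tool", "arguments": {
  "increments": [
    [[-1,0,0,0,0],[-1,0,0,0,0],[-1,0,0,0,0]]
  ]
}}

```text
time: 40.8
tcp_pos: [0.5386, 0.0122, 0.1195]
orientation: [1.0, 0.0, 0.0, 0.0]
ft_force: [0.5, 0.4, -2.9]
grip_width: 0.335
grasp_force: 30.0
```

Call:
{"name": "drive_tool", "arguments": {
  "increments": [
    [[-1,0,0,0.008,0],[-1,0,0,0.016,0],[-1,0,0,0.022,0],[-1,0,0,0.0235,0],[-1,0,0,0.0235,0]]
  ]
}}

```text
time: 41.22
tcp_pos: [0.538, 0.0123, 0.1043]
orientation: [1.0, 0.0, -0.001, -0.0]
ft_force: [-0.4, -0.5, -2.4]
grip_width: 0.331
grasp_force: 30.0
```

Call:
{"name": "drive_tool", "arguments": {
  "increments": [
    [[-1,0,0,0.001,0],[-1,0,0,0.002,0],[-1,0,0,0.003,0],[-1,0,0,0.003,0],[-1,0,0,0.003,0]]
  ]
}}

```text
time: 41.63
tcp_pos: [0.5388, 0.0122, 0.1039]
orientation: [1.0, 0.0, 0.001, 0.0]
ft_force: [-1.0, 0.3, 3.8]
grip_width: 0.332
grasp_force: 30.0
```

Call:
{"name": "drive_tool", "arguments": {
  "increments": [
    [[0,0,0,0,0],[0.3,0,0,0,0],[0.5,0,0,0,0],[0.5,0,0,0,0],[0.5,0,0,0,0]]
  ]
}}

```text
time: 42.05
tcp_pos: [0.5382, 0.0123, 0.1029]
orientation: [1.0, 0.0, -0.0, -0.0]
ft_force: [0.9, -0.5, 0.4]
grip_width: 0.629
grasp_force: 0.0
```

Call:
{"name": "drive_tool", "arguments": {
  "increments": [
    [[0.5,0,0,0,0],[0.5,0,0,-0.07,0],[0.5,0,0,-0.14,0],[1,0,0,-0.21,0],[1,0,0,-0.27,0]]
  ]
}}

```text
time: 42.47
tcp_pos: [0.5383, 0.0123, 0.2677]
orientation: [1.0, 0.0, 0.001, 0.0]
ft_force: [1.1, 0.3, 0.4]
grip_width: 0.828
grasp_force: 0.0
```

Call:
{"name": "drive_tool", "arguments": {
  "increments": [
    [[1,-0.03,-0.05,0,0],[1,-0.06,-0.1,0,0],[1,-0.09,-0.15,0,0],[1,-0.12,-0.2,0,0],[1,-0.15,-0.25,0,0]]
  ]
}}

```text
time: 42.88
tcp_pos: [0.4473, 0.1633, 0.2653]
orientation: [1.0, -0.0, 0.0, -0.0]
ft_force: [0.2, 0.4, 0.2]
grip_width: 0.997
grasp_force: 0.0
```

Call:
{"name": "drive_tool", "arguments": {
  "increments": [
    [[1,-0.03,-0.05,0,0],[1,-0.06,-0.1,0,0],[1,-0.09,-0.15,0,0],[1,-0.101,-0.189,0,0],[1,-0.101,-0.189,0,0]]
  ]
}}

```text
time: 43.3
tcp_pos: [0.3858, 0.2791, 0.2653]
orientation: [1.0, 0.002, -0.0, -0.001]
ft_force: [0.3, -0.6, 0.3]
grip_width: 0.998
grasp_force: 0.0
```

Call:
{"name": "drive_tool", "arguments": {
  "increments": [
    [[1,0,0,0,0],[1,0,0,0,0],[1,0,0,0,0],[1,0,0,0,0]]
  ]
}}

```text
time: 43.63
tcp_pos: [0.3882, 0.2747, 0.2651]
orientation: [1.0, -0.001, -0.0, 0.0]
ft_force: [-0.2, -0.9, 1.3]
grip_width: 1.001
grasp_force: 0.0
```

Call:
{"name": "drive_tool", "arguments": {
  "increments": [
    [[1,-0.001,-0.001,0.06,0],[1,-0.001,-0.001,0.12,0],[1,-0.001,-0.001,0.18,0],[1,-0.001,-0.001,0.23,0],[1,-0.001,-0.001,0.2635,0]]
  ]
}}

```text
time: 44.05
tcp_pos: [0.3857, 0.2744, 0.1037]
orientation: [1.0, -0.001, -0.002, 0.001]
ft_force: [-0.0, 0.4, 0.1]
grip_width: 0.996
grasp_force: 0.0
```

Call:
{"name": "drive_tool", "arguments": {
  "increments": [
    [[1,0,0,0,0],[1,0,0,0,0],[0,0,0,0,0],[-0.1,0,0,0,0],[-0.1,0,0,0,0]]
  ]
}}

```text
time: 44.47
tcp_pos: [0.3885, 0.2768, 0.1091]
orientation: [1.0, 0.0, 0.002, -0.001]
ft_force: [0.5, -0.0, -0.7]
grip_width: 0.852
grasp_force: 0.0
```

Call:
{"name": "drive_tool", "arguments": {
  "increments": [
    [[-0.1,0,0,0,0],[-0.1,0,0,0,0],[-0.1,0,0,0,0]]
  ]
}}

```text
time: 44.72
tcp_pos: [0.3873, 0.2764, 0.1076]
orientation: [1.0, 0.0, 0.0, -0.0]
ft_force: [-1.1, 0.6, 0.2]
grip_width: 0.631
grasp_force: 0.0
```

Call:
{"name": "drive_tool", "arguments": {
  "increments": [
    [[-0.2,0,0.0007,0,0],[-1,0,0.0007,0,0],[-1,0,0.0007,0,0],[-1,0,0.0007,0,0],[-1,0,0.0007,0,0]]
  ]
}}

```text
time: 45.13
tcp_pos: [0.387, 0.2758, 0.107]
orientation: [1.0, 0.0, -0.0, -0.0]
ft_force: [-0.3, 0.6, -0.1]
grip_width: 0.337
grasp_force: 30.0
```

Call:
{"name": "drive_tool", "arguments": {
  "increments": [
    [[-1,0,0,0,0],[-1,0,0,0,0],[-1,0,0,0,0],[-1,0,0,0,0],[-1,0,0,0,0]]
  ]
}}

```text
time: 45.55
tcp_pos: [0.387, 0.2758, 0.107]
orientation: [1.0, 0.0, -0.0, -0.0]
ft_force: [0.2, 0.5, -0.6]
grip_width: 0.332
grasp_force: 30.0
```

Call:
{"name": "drive_tool", "arguments": {
  "increments": [
    [[-1,0,0,-0.03,0],[-1,0,0,-0.09,0],[-1,0,0,-0.16,0],[-1,0,0,-0.23,0],[-1,0,0,-0.29,0]]
  ]
}}

```text
time: 45.97
tcp_pos: [0.3867, 0.2755, 0.2831]
orientation: [1.0, 0.0, 0.0, 0.0]
ft_force: [0.1, -0.1, -2.0]
grip_width: 0.335
grasp_force: 30.0
```

Call:
{"name": "drive_tool", "arguments": {
  "increments": [
    [[-1,0.02,0.04,0,0],[-1,0.05,0.09,0,0],[-1,0.09,0.14,0,0],[-1,0.13,0.19,0,0],[-1,0.16,0.24,0,0]]
  ]
}}

```text
time: 46.38
tcp_pos: [0.4839, 0.1301, 0.2806]
orientation: [1.0, 0.0, -0.0, 0.0]
ft_force: [0.9, -0.3, -3.0]
grip_width: 0.33
grasp_force: 30.0
```

Call:
{"name": "drive_tool", "arguments": {
  "increments": [
    [[-1,0.04,0.05,0,0],[-1,0.08,0.1,0,0],[-1,0.12,0.15,0,0],[-1,0.15,0.19,0,0],[-1,0.18,0.24,0,0]]
  ]
}}

```text
time: 46.8
tcp_pos: [0.5915, -0.0133, 0.28]
orientation: [1.0, 0.0, -0.001, -0.0]
ft_force: [-0.2, 1.1, -2.7]
grip_width: 0.33
grasp_force: 30.0
```

Call:
{"name": "drive_tool", "arguments": {
  "increments": [
    [[-1,0.0265,0.038,0,0],[-1,0.0265,0.038,0,0],[-1,0.0265,0.038,0,0],[-1,0.0265,0.038,0.03,0],[-1,0.0265,0.038,0.07,0]]
  ]
}}

```text
time: 47.22
tcp_pos: [0.6081, -0.0344, 0.241]
orientation: [1.0, 0.0, 0.002, 0.0]
ft_force: [1.1, -0.6, -3.6]
grip_width: 0.331
grasp_force: 30.0
```

Call:
{"name": "drive_tool", "arguments": {
  "increments": [
    [[-1,0,0,0.05,0],[-1,0,0,0.1,0],[-1,0,0,0.15,0],[-1,0,0,0.18,0],[-1,0,0,0.2,0]]
  ]
}}

```text
time: 47.63
tcp_pos: [0.6043, -0.0332, 0.1155]
orientation: [1.0, 0.001, -0.003, -0.001]
ft_force: [-0.4, 0.5, -3.1]
grip_width: 0.333
grasp_force: 30.0
```

Call:
{"name": "drive_tool", "arguments": {
  "increments": [
    [[-1,0,0,0,0],[-1,0,0,0,0],[-1,0,0,0,0],[-1,0,0,0,0],[-1,0,0,0,0]]
  ]
}}

```text
time: 48.05
tcp_pos: [0.6083, -0.0351, 0.1211]
orientation: [1.0, 0.0, 0.002, 0.0]
ft_force: [0.6, -1.0, -3.0]
grip_width: 0.333
grasp_force: 30.0
```

Call:
{"name": "drive_tool", "arguments": {
  "increments": [
    [[-1,0,0,0,0],[-1,0,0,0,0],[-1,0,0,0,0]]
  ]
}}

```text
time: 48.3
tcp_pos: [0.6072, -0.035, 0.1194]
orientation: [1.0, 0.0, 0.0, 0.0]
ft_force: [0.4, -0.1, -2.8]
grip_width: 0.335
grasp_force: 30.0
```

Call:
{"name": "drive_tool", "arguments": {
  "increments": [
    [[-1,0,0,0.008,0],[-1,0,0,0.016,0],[-1,0,0,0.022,0],[-1,0,0,0.0235,0],[-1,0,0,0.0235,0]]
  ]
}}

```text
time: 48.72
tcp_pos: [0.6067, -0.0349, 0.1043]
orientation: [1.0, 0.0, -0.0, -0.0]
ft_force: [0.7, -0.4, -3.0]
grip_width: 0.329
grasp_force: 30.0
```

Call:
{"name": "drive_tool", "arguments": {
  "increments": [
    [[-1,0,0,0.001,0],[-1,0,0,0.002,0],[-1,0,0,0.003,0],[-1,0,0,0.003,0],[-1,0,0,0.003,0]]
  ]
}}

```text
time: 49.13
tcp_pos: [0.6074, -0.0349, 0.104]
orientation: [1.0, 0.0, 0.0, 0.0]
ft_force: [-1.8, 0.3, 4.5]
grip_width: 0.334
grasp_force: 30.0
```

Release, lift, and back off to the left for a final look.

Call:
{"name": "drive_tool", "arguments": {
  "increments": [
    [[0,0,0,0,0],[0.3,0,0,0,0],[0.5,0,0,0,0],[0.5,0,0,0,0],[0.5,0,0,0,0]]
  ]
}}

```text
time: 49.55
tcp_pos: [0.607, -0.035, 0.1029]
orientation: [1.0, 0.0, -0.0, 0.0]
ft_force: [0.5, -0.4, -0.4]
grip_width: 0.627
grasp_force: 0.0
```

Call:
{"name": "drive_tool", "arguments": {
  "increments": [
    [[0.5,0,0,0,0],[0.5,0,0,-0.07,0],[0.5,0,0,-0.14,0],[0.5,0,0,-0.21,0],[0.5,0,0,-0.28,0]]
  ]
}}

```text
time: 49.97
tcp_pos: [0.6066, -0.0349, 0.2714]
orientation: [1.0, 0.0, -0.0, -0.0]
ft_force: [0.6, 1.0, 0.0]
grip_width: 0.746
grasp_force: 0.0
```

Call:
{"name": "drive_tool", "arguments": {
  "increments": [
    [[0.5,-0.05,-0.04,0,0],[0.5,-0.1,-0.08,0,0],[0.5,-0.15,-0.12,0,0],[0.5,-0.2,-0.16,0,0],[0.5,-0.25,-0.2,0,0]]
  ]
}}

```text
time: 50.38
tcp_pos: [0.4555, 0.0857, 0.2697]
orientation: [1.0, -0.0, 0.0, -0.0]
ft_force: [0.2, 1.4, 0.5]
grip_width: 0.752
grasp_force: 0.0
```

Call:
{"name": "drive_tool", "arguments": {
  "increments": [
    [[0.5,-0.02,-0.06,0,0],[0.5,-0.04,-0.12,0,0],[0.5,-0.06,-0.18,0,0],[0.5,-0.07,-0.24,0,0],[0.5,-0.08,-0.3,0,0]]
  ]
}}

```text
time: 50.8
tcp_pos: [0.4081, 0.2667, 0.2703]
orientation: [1.0, 0.0, 0.001, -0.0]
ft_force: [1.0, -0.3, 0.1]
grip_width: 0.749
grasp_force: 0.0
```

Run:
```python
from h import *
a=snapshot("top")[60:300,160:420];b=snapshot("scene")[130:260,100:400]
cv2.imwrite("pics/top9.png",cv2.resize(a[:,:,::-1],None,fx=2.5,fy=2.5,interpolation=cv2.INTER_CUBIC))
cv2.imwrite("pics/scene9.png",cv2.resize(b[:,:,::-1],None,fx=2.6,fy=2.6,interpolation=cv2.INTER_CUBIC))
```

```text
(no output)
```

View pics/top9.png

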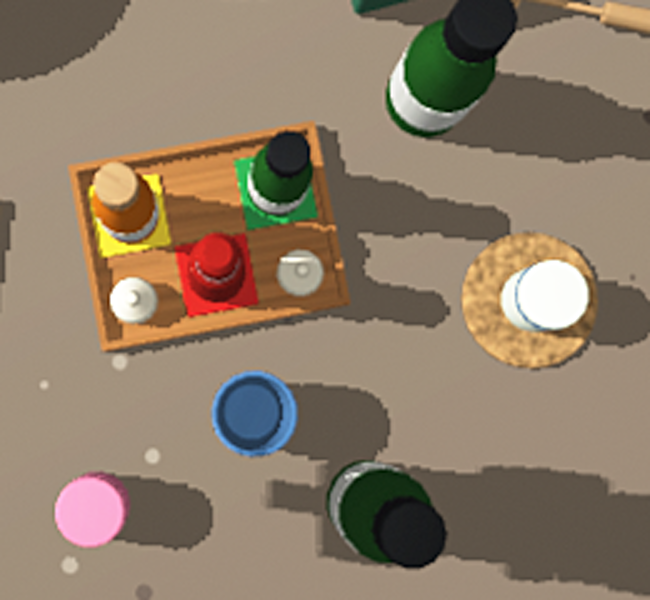

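View pics/scene9.png

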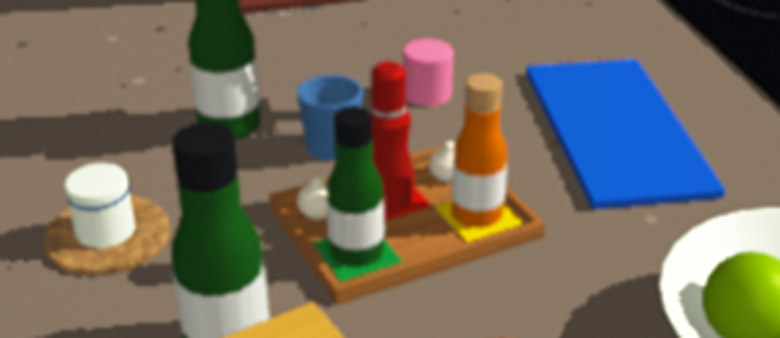

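Both views show the oil, vinegar and mill upright on their green, yellow and red pads. In the top view their tops are within about 1 px of where they began. The salt is in the middle of the trivet, the board is empty and the cup has not moved.

```bash
python3 -c "
from rig import *
print(job_done())"
```

```text
the job is handed in; nothing more can be done
None
```

The job is handed in at about 51 s: the salt is in the middle of the trivet, the oil, vinegar and mill are upright on their green, yellow and red pads, and the cup is where it was.

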